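# Turn a half-gilded moulding sample end for end on its sloping rest

### The arm

A 7-joint arm with a two-finger parallel gripper is mounted at the origin on the work surface. World frame = base frame: x ahead of the robot, y to its left, z up, the work surface at z = 0. Lengths are in m, angles in rad, forces in N, time in s.
With the tool pointing down it reaches from about 0.4 to 0.85 m from the base axis. Payload 4.5 kg.
Tool frame: the origin (TCP) lies on the centre line of the jaws, within the pads' length; the fingertips stand 11 mm ahead of it and the grasp point (between the pads) lies 8 mm behind it; z points along the fingers, y is the line along which they close (so a half turn about z gives the same grasp; the last joint's range is limited). The gripper opens to 88 mm and grips with 3 to 60 N. Pads are 18 mm wide; open, the fingers measure 123 mm over their backs; the gripper's body (75 mm by 187 mm) begins 45 mm behind the grasp point.
Start: joints at [-1.215, 0.689, -0.195, 1.565, 0.157, 0.902, -0.215], TCP at [0.198, 0.593, 0.25] pointing down, gripper open.
Joint ranges: [-3.01, 3.01], [-0.46, 2.08], [-1.47, 1.51], [0.13, 2.56], [-1, 4.14], [0.04, 2.09], [-2.66, 2.66]. Speed limits (rad/s): [2.57, 2.57, 3.14, 3.14, 3.14, 3.14, 3.14].

### API

Orientations are given as a unit quaternion [x, y, z, w].
In Python, from plant import * gives the robot as it stands. The module is installed in compiled form; this text tells all that it offers.
- The arm moves only by the tool send_rows, never from a script. Its argument "motion" is a list of rows, each an object of numbers: "x", "y", "z": the shift along the tool's x, y, z in cm; "rx", "ry", "rz": the turn, a rotation vector about the tool's x, y, z in rad; "jaw": the finger opening in cm, from 0 to 8.81. In form: [{"x": .., "y": .., "z": .., "rx": .., "ry": .., "rz": .., "jaw": ..}, ...]. A call has exactly 5 rows; each row shifts and turns the commanded pose from where the row before left it, along the tool's axes as they then stand; what a row does not reach is not made up. A row lasts 1/10 s, in which the tool goes at most 50 mm and 8.59 degrees, less where a joint would pass 70% of its speed; a pose out of reach is approached as far as the arm can. A call is refused whole if a number of a shift passes 5 or a number of a turn 0.15, either way. A call with a gripper value outside its range is refused whole. The fingers move at their own pace and stop on an object; "grip_force" is the grip in N (left out, the last holds). Time passes only in rows, so rows that do not move let the fingers close, or fill a call up. It gives the time, the measured TCP pose, the force, the opening and the grip force at its end, in the units of the state.
- get_state(): the state, without advancing time (a new reading comes with each control period).
- snapshot(name): name is "scene" or "side" or "wrist"; returns a dict with "img" (480x640x3 uint8, red, green, blue), "vertical_fov" (degrees; the focal length in pixels is half the picture's height over the tangent of half this angle, whatever the lens; pixels are square), "cx", "cy" (the principal point, pixels), "extrinsics" (4x4, takes a point from camera to world coordinates). Camera axes: x right, y up, looking along -z (the intrinsics and any distortion apply to the point x, -y, -z); pixel columns grow to the right and rows downward; lengths in m; the calibration is good to about 2 mm. A picture is of the moment at which its call begins. There is no depth.
- finish_job(): hands the job in; it is judged then, once.
The state is a dict: "clock": time; "q": joint angles; "qd": joint speeds; "joint_torque": joint torques, N m; "tool_pos": TCP position; "eef_rot": TCP orientation; "contact_force": force on the tool from outside, world axes, zero at the start; "moment": the same for the moment, N m; "opening": opening from 0.0 (shut) to 1.0 (fully open); "finger_force": force on a finger pad.
Only numpy, scipy, OpenCV 4.12 (cv2) and the standard library are available. Lean on these libraries where they do the work, as an engineer would, in place of code of your own. Each camera call takes 0.05 s, during which the arm holds its last target. There are 200 camera calls.

### The job

The moulding sample on the sloping bench rest has its finished gold half at the lamp's end. Lift it clear of the rest, turn it end for end so that the bare red half is at the lamp's end instead, and lay it gently back, moulded face up, flat on both felted arms and down against both lips, with the joint between red and gold in line with the dark centre mark on the rest's top slat (nudge or tap it if it is off). Do not strike the lamp, the corner clamp or anything else on the bench with the sample or the arm, and leave them all where they are.

Things in the scene. Friction and masses are not known exactly. Their poses are not given: they have to be found in the camera images.
- sample: Loose straight length of wooden frame moulding, 190 mm long (its y), 44 mm wide (x; straight edges 16 mm high to grip), 24 mm thick (z, up through the reeded face), 100 to 200 g. Face red clay on the -y half, gold on the +y half. Origin: centre of its flat underside. Starts across the arms of the rest, gold end towards the lamp, up to 20 mm off centre.
- red_end (a point): Point on the sample: middle of the top of its red end, 95 mm along -y and 24 mm up from the sample's origin.
- gold_end (a point): Point on the sample: middle of the top of its gold end, 95 mm along +y and 24 mm up from the sample's origin.
- cradle: Sloping top of the fixed wooden rest: two felted arms 18 mm wide, 102 mm clear apart (open 35 mm below), rising 35 degrees; the rest stands askew, its slope rising away from the robot and to the left. Origin: midway between the arms on the felt, 100 mm above the bench; x up the slope, y towards the lamp, z square off the felt. A sample home against both lips has its origin at x = 0, z = 0.
- rest: Base of the same wooden rest, fixed: two feet 200 x 18 mm on the bench, 60 mm either side of its middle, with struts up to the arms. Origin: on the bench straight below the cradle's origin; x horizontal, the way the arms rise; z up.
- lamp_lip (a point): Lip at the foot of the arm on the lamp's side: stands 14 mm above the felt and 18 mm wide; the point is the middle of the foot of its face, at x = -22.5, y = 60, z = 0 mm in the cradle's frame.
- far_lip (a point): The like lip of the other arm, at y = -60 mm.
- mark (a point): Black line 6 mm wide across the middle of the wooden slat (146 mm long) that joins the arms at the top, from x = 73 to 93 mm, 8 mm above the felt. The point lies at x = 83, y = 0, z = 8 mm in the cradle's frame. The sample is centred when its middle (the red and gold joint) has y = 0 in that frame.
- lamp: LED bench lamp, fixed, to the left of the rest: round black base 120 mm across, thin upright post to 405 mm, and from its top a boom (to the lamp's own -y) with a flat head 45 x 120 mm, its underside 386 mm above the bench, over the ground behind the rest. Origin: centre of the base's underside.
- clamp: Grey corner clamp, fixed to the bench by the rest's end away from the lamp, 150 x 150 mm and 57 mm high (tommy bars on its screws to 66 mm, reaching 85 mm from its centre), holding two gilt pieces. Origin: centre of its underside.
- brush_pot: Loose white pot 72 mm across with brushes, 170 mm high over all, beyond the lamp. Origin: centre of the underside.
- bole_jar: Loose red-brown jar with white cap, 66 mm across, 75 mm high, in front of the rest, on the robot's right. Origin: centre of the underside.
- size_bottle: Loose amber bottle 60 mm across, 150 mm high, behind the rest. Origin: centre of the underside.
- wax_tin: Loose flat yellow tin, 84 mm across, 30 mm high, behind the rest, on the clamp's side. Origin: centre of the underside.
- sanding_block: Loose cork block 100 x 62 x 30 mm, in front of the rest. Origin: centre of the underside.
- burnisher: Loose agate burnisher, a tool 190 mm long (its x) and 16 mm high, lying behind the lamp. Origin: middle, at bench level.
Mind the look-alikes: they are no part of the job. Of the things that look like the sample, the middle-sized one is meant.

How it is judged:
By the outcome, as a careful person would: the job done as asked, in the order asked, and still so for the second after the job is handed in, with the robot touching nothing.
It also fails if it takes over 53 s, if anything falls off the work surface, if the arm or the gripper's body presses on something with over 40 N, if the wrist force passes 120 N, or if a joint passes its speed limit or range.

## Working session

There is one attempt and no reset: what is moved stays moved. The work goes in short steps, Python scripts to look and compute and a tool call to move; the robot and the scene stay as the last step left them, time stands still between calls to the robot, and variables do not carry over. Pictures are saved under pics/ and viewed, at most 10 in all, crops included, and the job is handed in when it is done.

Besides the shell and the picture viewer there is one more tool, called after ">>>" in YAML: its name, and indented under it one key for each argument. send_rows: Moves the arm, as the interface text tells. Its arguments: {"type":"object","properties":{"motion":{"type":"array"},"grip_force":{"type":"number"}},"required":["motion"]}

```bash
mkdir -p pics
cat > h.py <<'E'
from plant import *
import numpy as np, cv2
from scipy.spatial.transform import Rotation as R
def grab(n,f):
    s=snapshot(n); cv2.imwrite(f'pics/{f}.png',s['img'][:,:,::-1]); np.save(f'pics/{f}.npy',s,allow_pickle=True); return s
def load(f): return np.load(f'pics/{f}.npy',allow_pickle=True).item()
def ray(s,u,v):
    f=240/np.tan(np.radians(s['vertical_fov'])/2); E=np.array(s['extrinsics'])
    d=E[:3,:3]@np.array([(u-s['cx'])/f,-(v-s['cy'])/f,-1]); return E[:3,3],d/np.linalg.norm(d)
def onz(s,u,v,z):
    o,d=ray(s,u,v); return o+d*(z-o[2])/d[2]
def proj(s,p):
    f=240/np.tan(np.radians(s['vertical_fov'])/2); E=np.array(s['extrinsics'])
    c=E[:3,:3].T@(np.array(p)-E[:3,3]); return np.array([s['cx']-f*c[0]/c[2], s['cy']+f*c[1]/c[2]])
def tri(obs):
    A=0;b=0
    for s,u,v in obs:
        o,d=ray(s,u,v);P=np.eye(3)-np.outer(d,d);A=A+P;b=b+P@o
    x=np.linalg.solve(A,b); return x,[np.linalg.norm(np.cross(x-ray(s,u,v)[0],ray(s,u,v)[1])) for s,u,v in obs]
E
python3 - <<'E'
from h import *
for n in ['scene','side','wrist']:
    s=grab(n,n+'0'); print(n,{k:v for k,v in s.items() if k!='img'})
print(get_state())
a=np.hstack([load('scene0')['img'],load('side0')['img']])
E
```

```text
scene {'vertical_fov': 50.86520654076325, 'cx': 322.6264036334671, 'cy': 227.41441313043748, 'extrinsics': array([[-0.03244698, -0.78945076,  0.61295571,  1.13722683],
       [ 0.9994124 , -0.03240602,  0.01116712,  0.08788161],
       [ 0.01104756,  0.61295787,  0.79003835,  0.96096524],
       [ 0.        ,  0.        ,  0.        ,  1.        ]])}
side {'vertical_fov': 49.52845224739604, 'cx': 315.64499186755137, 'cy': 242.71881571889554, 'extrinsics': array([[ 0.88975921,  0.23191126, -0.39312303,  0.03843842],
       [-0.45640585,  0.44315953, -0.77155903, -0.80846228],
       [-0.00471701,  0.8659254 ,  0.50015092,  0.67700331],
       [ 0.        ,  0.        ,  0.        ,  1.        ]])}
wrist {'vertical_fov': 70.55429915281921, 'cx': 325.7857700799161, 'cy': 239.72616250384178, 'extrinsics': array([[ 0.31655606, -0.9145428 , -0.25180095,  0.13291389],
       [ 0.94857122,  0.30457854,  0.08628188,  0.61516179],
       [-0.0022153 , -0.26616419,  0.96392516,  0.38547457],
       [ 0.        ,  0.        ,  0.        ,  1.        ]])}
{'clock': 0.15, 'q': array([-1.21514676,  0.68982087, -0.19453877,  1.56606673,  0.15735279,
        0.90250412, -0.21513445]), 'qd': array([ 0.00084393, -0.00173415, -0.00058652, -0.00402185, -0.00256427,
       -0.00162277,  0.00050329]), 'joint_torque': array([-1.09498247e-03, -5.27862275e+01, -1.26845900e+00, -1.53587544e+01,
       -5.24996698e-02,  3.91895053e-03,  1.49972084e-04]), 'tool_pos': array([0.19759697, 0.59246669, 0.24908635]), 'eef_rot': array([ 1.60197657e-01,  9.87084707e-01, -7.00158361e-04, -4.61810385e-05]), 'contact_force': array([-0.57331672, -0.7292986 , -0.51447467]), 'moment': array([-0.02423624,  0.01427987, -0.03756996]), 'finger_force': 0.0, 'opening': 1.0008087801126255}
```

View pics/scene0.png

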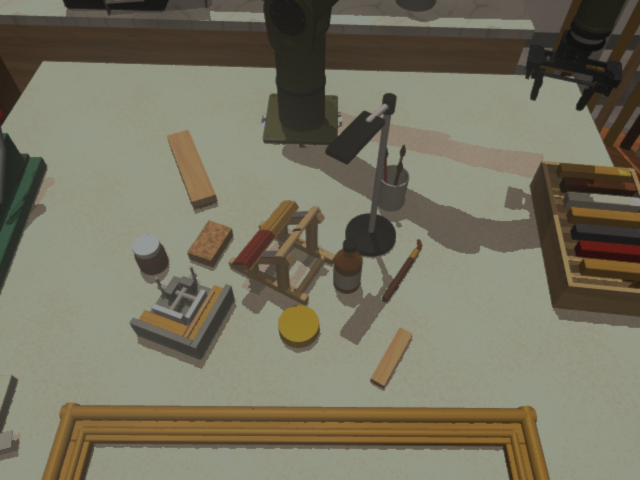

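View pics/side0.png

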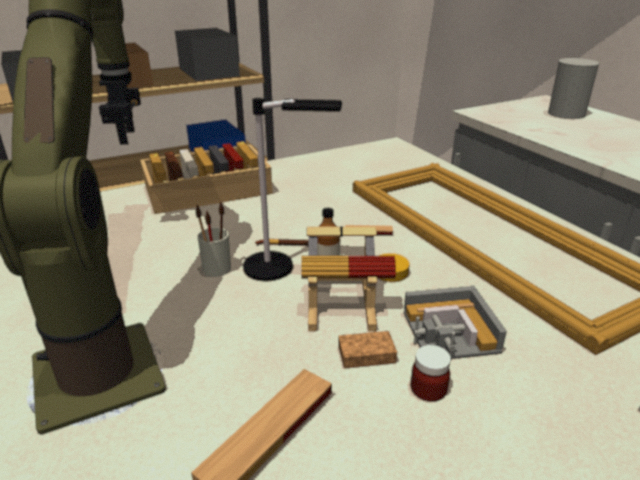

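The scene view shows three look-alikes: a long plain length at (190,168), a red/gold piece on the rest at (267,233) and a short stick at (391,357). The middle-sized one is the piece on the rest, which is red and gold and lies across its arms. The lamp base is at (371,234). I'll confirm it in an enlarged crop.

Run:
```python
from h import *
a=load('scene0')['img'][180:310,215:345]; b=load('side0')['img'][210:340,285:415]
o=np.hstack([cv2.resize(x,(400,400),interpolation=cv2.INTER_CUBIC) for x in (a,b)])
o=np.clip(o.astype(float)*1.4,0,255).astype(np.uint8)
cv2.imwrite('pics/crop1.png',o[:,:,::-1])
```

```text
(no output)
```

View pics/crop1.png

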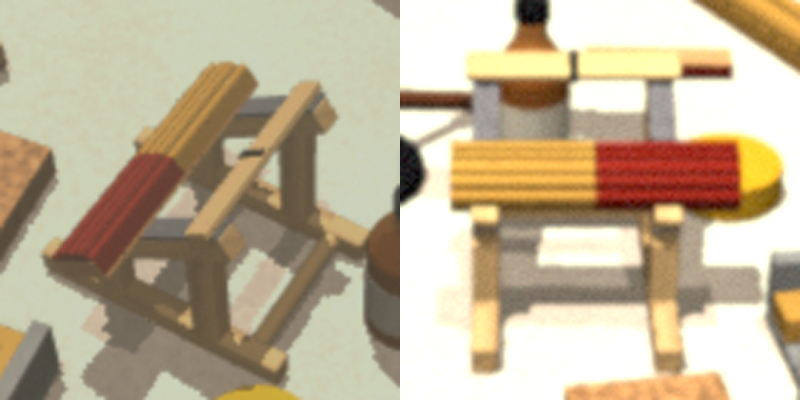

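The crop confirms it: the reeded piece is gold towards the lamp and red away, overhanging on the red side. The joint is near the scene crop's (165,160) and the black mark is at (252,153). Next is a coarse pose from the two views.

```bash
cat >> h.py <<'E'
def sc(u,v): return load('scene0'),215+u/3.077-.5+.16,180+v/3.077-.5+.16
def sd(u,v): return load('side0'),285+(u-400)/3.077-.5+.16,210+v/3.077-.5+.16
E
python3 - <<'E'
from h import *
pts={'mark':((252,153),(574,65)),
'slat_lamp_mid':((305,85),(469,53)),  # low-x/top corners guess
'slat_far_lo':((190,235),(731,76)),
'joint_lo':((148,154),(597,203)),'joint_hi':((181,167),(597,142)),
'gold_hi':((253,74),(452,142)),'red_lo':((58,253),(738,206))}
for k,(a,b) in pts.items():
    x,e=tri([sc(*a),sd(*b)]); print(k,x.round(4),np.round(e,4))
s=load('scene0')
for n,z,u,v in [('lampbase',0.015,371,234),('clamp',.03,184,315),('bottle',.0,347,285),('pot',.0,392,200)]: print(n,onz(s,u,v,z).round(3))
x,e=tri([(s,390,103),(load('side0'),258,104)]);print('posttop',x,e)
x,e=tri([(s,342,158),(load('side0'),340,104)]);print('head end',x,e)
E
```

```text
mark [0.52   0.0226 0.1531] [0.0024 0.0024]
slat_lamp_mid [0.4609 0.0573 0.1583] [0.0014 0.0014]
slat_far_lo [ 0.6006 -0.0226  0.1541] [0.0182 0.0182]
joint_lo [ 0.4878 -0.0572  0.1001] [0.0076 0.0076]
joint_hi [ 0.5097 -0.0273  0.1215] [0.0026 0.0026]
gold_hi [0.4246 0.0167 0.1215] [0.0018 0.0018]
red_lo [ 0.5686 -0.1062  0.0993] [0.0038 0.0038]
lampbase [0.418 0.189 0.015]
clamp [ 0.654 -0.202  0.03 ]
bottle [0.551 0.133 0.   ]
pot [0.297 0.246 0.   ]
posttop [0.41564105 0.18901314 0.39298097] [np.float64(0.0012364177379675164), np.float64(0.001236417737967441)]
head end [0.55932604 0.10514489 0.39488342] [np.float64(0.0018087749620281505), np.float64(0.00180877496202809)]
```

The mark height of 0.153 matches the expected 0.154, so the calibration holds. The cradle is at about (0.49,-0.033) with its x yaw at about 61°. I'll go up and over the lamp first.

>>> send_rows:
  motion:
    - {"z": -5}
    - {"z": -5}
    - {"z": -5}
    - {"z": -5}
    - {"z": -5}

```text
schema error: expected keys x, y, z, rx, ry, rz, jaw
```

>>> send_rows:
  motion:
    - {"x": -3, "y": -2.6}
    - {"x": -3, "y": -2.6}
    - {"x": -3, "y": -2.6}
    - {"x": -3, "y": -2.6}
    - {"x": -3, "y": -2.6}

```text
schema error: expected keys x, y, z, rx, ry, rz, jaw
```

>>> send_rows:
  motion:
    - {"x": 0, "y": 0, "z": -5, "rx": 0, "ry": 0, "rz": 0, "jaw": 8.8}
    - {"x": 0, "y": 0, "z": -5, "rx": 0, "ry": 0, "rz": 0, "jaw": 8.8}
    - {"x": 0, "y": 0, "z": -5, "rx": 0, "ry": 0, "rz": 0, "jaw": 8.8}
    - {"x": 0, "y": 0, "z": -5, "rx": 0, "ry": 0, "rz": 0, "jaw": 8.8}
    - {"x": 0, "y": 0, "z": -5, "rx": 0, "ry": 0, "rz": 0, "jaw": 8.8}

```text
clock: 0.65
tool_pos: [0.1975, 0.5923, 0.5018]
eef_rot: [0.16, 0.987, -0.0, -0.0]
contact_force: [0.7, 2.0, -0.3]
opening: 0.997
finger_force: 0.0
```

>>> send_rows:
  motion:
    - {"x": -3, "y": -2.6, "z": 0, "rx": 0, "ry": 0, "rz": 0, "jaw": 8.8}
    - {"x": -3, "y": -2.6, "z": 0, "rx": 0, "ry": 0, "rz": 0, "jaw": 8.8}
    - {"x": -3, "y": -2.6, "z": 0, "rx": 0, "ry": 0, "rz": 0, "jaw": 8.8}
    - {"x": -3, "y": -2.6, "z": 0, "rx": 0, "ry": 0, "rz": 0, "jaw": 8.8}
    - {"x": -3, "y": -2.6, "z": 0, "rx": 0, "ry": 0, "rz": 0, "jaw": 8.8}

```text
clock: 1.15
tool_pos: [0.2994, 0.4204, 0.4994]
eef_rot: [0.16, 0.987, -0.0, -0.0]
contact_force: [0.2, 0.5, -0.1]
opening: 0.998
finger_force: 0.0
```

>>> send_rows:
  motion:
    - {"x": -3, "y": -2.6, "z": 0, "rx": 0, "ry": 0, "rz": 0, "jaw": 8.8}
    - {"x": -3, "y": -2.6, "z": 0, "rx": 0, "ry": 0, "rz": 0, "jaw": 8.8}
    - {"x": -3, "y": -2.6, "z": 0, "rx": 0, "ry": 0, "rz": 0, "jaw": 8.8}
    - {"x": -3, "y": -2.6, "z": 0, "rx": 0, "ry": 0, "rz": 0, "jaw": 8.8}
    - {"x": -3, "y": -2.6, "z": 0, "rx": 0, "ry": 0, "rz": 0, "jaw": 8.8}

```text
clock: 1.65
tool_pos: [0.4004, 0.2498, 0.4996]
eef_rot: [0.16, 0.987, -0.0, -0.0]
contact_force: [0.9, 0.1, -0.4]
opening: 0.995
finger_force: 0.0
```

>>> send_rows:
  motion:
    - {"x": -1.4, "y": -3.5, "z": 0, "rx": 0, "ry": 0, "rz": 0, "jaw": 8.8}
    - {"x": -1.4, "y": -3.5, "z": 0, "rx": 0, "ry": 0, "rz": 0, "jaw": 8.8}
    - {"x": -1.4, "y": -3.5, "z": 0, "rx": 0, "ry": 0, "rz": 0, "jaw": 8.8}
    - {"x": -1.4, "y": -3.5, "z": 0, "rx": 0, "ry": 0, "rz": 0, "jaw": 8.8}
    - {"x": -1.4, "y": -3.5, "z": 0, "rx": 0, "ry": 0, "rz": 0, "jaw": 8.8}

```text
clock: 2.15
tool_pos: [0.4107, 0.0616, 0.4996]
eef_rot: [0.16, 0.987, -0.0, -0.0]
contact_force: [0.6, -0.3, 0.2]
opening: 0.993
finger_force: 0.0
```

>>> send_rows:
  motion:
    - {"x": -1.4, "y": -3.5, "z": 0, "rx": 0, "ry": 0, "rz": 0, "jaw": 8.8}
    - {"x": -1.4, "y": -3.5, "z": 0, "rx": 0, "ry": 0, "rz": 0, "jaw": 8.8}
    - {"x": -1.4, "y": -3.5, "z": 0, "rx": 0, "ry": 0, "rz": 0, "jaw": 8.8}
    - {"x": -1.4, "y": -3.5, "z": 0, "rx": 0, "ry": 0, "rz": 0, "jaw": 8.8}
    - {"x": -1.4, "y": -3.5, "z": 0, "rx": 0, "ry": 0, "rz": 0, "jaw": 8.8}

```text
clock: 2.65
tool_pos: [0.4217, -0.1263, 0.4996]
eef_rot: [0.16, 0.987, 0.0, -0.0]
contact_force: [0.3, 0.9, -0.3]
opening: 1.001
finger_force: 0.0
```

```bash
cat >> h.py <<'E'
def goal(p,yaw,flip=0):
    """tool-frame shift(cm) and rotvec to TCP p with tool y along cradle x (flip: opposite)"""
    Rc=R.from_euler('zy',[yaw,-np.radians(35)]).as_matrix()   # cradle x,y,z columns
    sg=-1 if flip else 1
    T=np.c_[sg*Rc[:,1],sg*Rc[:,0],-Rc[:,2]]
    st=get_state(); Q=R.from_quat(st['eef_rot'])
    return (Q.inv().apply(np.array(p)-st['tool_pos'])*100).round(2),(Q.inv()*R.from_matrix(T)).as_rotvec().round(4),st
E
python3 - <<'E'
from h import *
a,b,s=goal([.458,-.134,.248],np.radians(61)); print(a,b,s['q'].round(2),s['tool_pos'],s['clock'])
E
```

```text
[-3.69  0.41 25.16] [-0.2459 -0.5603  0.1787] [ 0.05  0.19  0.18  1.64 -0.03  1.32  1.48] [ 0.42174812 -0.12632066  0.49959922] 2.65
```

```bash
sed -i "s/'zy'/'ZY'/" h.py
python3 - <<'E'
from h import *
a,b,s=goal([.458,-.134,.248],np.radians(61)); print(a,b)
E
```

```text
[-3.69  0.41 25.16] [-0.609  -0.0566  0.1787]
```

>>> send_rows:
  motion:
    - {"x": -0.7, "y": 0, "z": 2, "rx": -0.122, "ry": -0.0113, "rz": 0.0357, "jaw": 8.8}
    - {"x": -0.7, "y": 0, "z": 2, "rx": -0.122, "ry": -0.0113, "rz": 0.0357, "jaw": 8.8}
    - {"x": -0.7, "y": 0, "z": 2, "rx": -0.122, "ry": -0.0113, "rz": 0.0357, "jaw": 8.8}
    - {"x": -0.7, "y": 0, "z": 2, "rx": -0.122, "ry": -0.0113, "rz": 0.0357, "jaw": 8.8}
    - {"x": -0.7, "y": 0, "z": 2, "rx": -0.122, "ry": -0.0113, "rz": 0.0357, "jaw": 8.8}

```text
clock: 3.15
tool_pos: [0.4656, -0.1178, 0.4041]
eef_rot: [0.24, 0.922, 0.293, 0.077]
contact_force: [0.2, 0.9, -0.8]
opening: 1.0
finger_force: 0.0
```

Run:
```python
from h import *
a,b,s=goal([.458,-.134,.248],np.radians(61)); print(a,b,s['q'].round(2),s['tool_pos'],s['clock'])
```

```text
[ -0.11 -10.48  11.71] [ 0.0051  0.003  -0.0021] [ 0.45  0.35  0.12  1.89 -0.76  1.08  2.06] [ 0.46556284 -0.11776121  0.40410661] 3.15
```

>>> send_rows:
  motion:
    - {"x": 0, "y": -2.1, "z": 2.3, "rx": 0, "ry": 0, "rz": 0, "jaw": 8.8}
    - {"x": 0, "y": -2.1, "z": 2.3, "rx": 0, "ry": 0, "rz": 0, "jaw": 8.8}
    - {"x": 0, "y": -2.1, "z": 2.3, "rx": 0, "ry": 0, "rz": 0, "jaw": 8.8}
    - {"x": 0, "y": -2.1, "z": 2.3, "rx": 0, "ry": 0, "rz": 0, "jaw": 8.8}
    - {"x": 0, "y": -2.1, "z": 2.3, "rx": 0, "ry": 0, "rz": 0, "jaw": 8.8}

```text
clock: 3.65
tool_pos: [0.4554, -0.1346, 0.2487]
eef_rot: [0.239, 0.923, 0.291, 0.075]
contact_force: [0.6, -0.3, -0.9]
opening: 1.0
finger_force: 0.0
```

Run:
```python
from h import *
s=get_state(); print(s['q'].round(2),s['tool_pos'])
w=grab('wrist','w1')
o=np.clip(w['img'].astype(float)*1.5,0,255).astype(np.uint8); cv2.imwrite('pics/w1b.png',o[:,:,::-1])
```

```text
[ 0.57  0.59  0.    2.09 -0.96  0.78  2.45] [ 0.45539334 -0.13458392  0.24869321]
```

View pics/w1b.png

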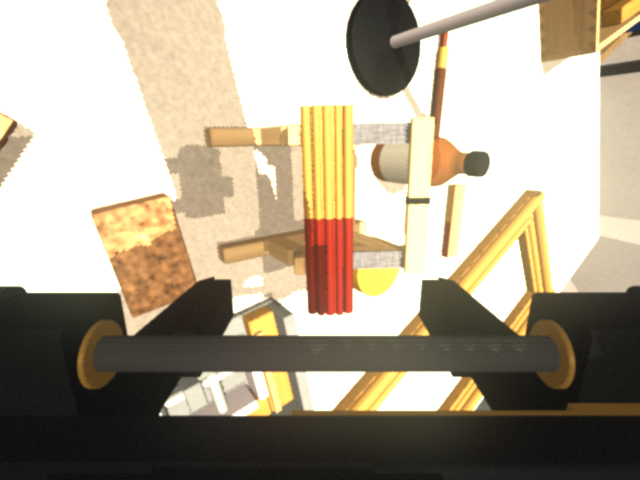

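The wrist view shows the sample with its gold end up at (327,107), red end at (332,313) and joint at (330,219). The slat runs from (422,118) to (415,272), with its mark at (418,201). I'll measure these precisely with masks.

```bash
cat >> h.py <<'E'
def Rc(yaw): return R.from_euler('ZY',[yaw,-np.radians(35)]).as_matrix()
def onpl(s,uv,o,yaw,zc):
    """pixel -> cradle coords on plane z=zc"""
    M=Rc(yaw); out=[]
    for u,v in uv:
        c,d=ray(s,u,v); c=M.T@(c-o); d=M.T@d; out.append(c+d*(zc-c[2])/d[2])
    return np.array(out)
def box(m):
    c=max(cv2.findContours(m.astype(np.uint8),cv2.RETR_EXTERNAL,cv2.CHAIN_APPROX_NONE)[0],key=cv2.contourArea)
    return cv2.boxPoints(cv2.minAreaRect(c)),cv2.contourArea(c)
E
python3 - <<'E'
from h import *
w=load('w1'); im=w['img']; hsv=cv2.cvtColor(im,cv2.COLOR_RGB2HSV)
for u,v in [(422,150),(418,240),(395,130),(440,230),(418,201),(340,180),(312,150),(330,270),(380,165),(298,190),(395,220)]: print((u,v),im[v,u],hsv[v,u])
E
```

```text
(422, 150) [240 226 152] [ 25  94 240]
(418, 240) [241 229 156] [ 26  90 241]
(395, 130) [149 139 127] [ 16  38 149]
(440, 230) [242 242 218] [ 30  25 242]
(418, 201) [75 70 55] [23 68 75]
(340, 180) [227 170  80] [ 18 165 227]
(312, 150) [149 107  54] [ 17 163 149]
(330, 270) [165  55  40] [  4 193 165]
(380, 165) [127 114  89] [ 20  76 127]
(298, 190) [171 152 123] [ 18  72 171]
(395, 220) [242 244 223] [ 33  22 244]
```

```bash
cat >> h.py <<'E'
def masks(w):
    hsv=cv2.cvtColor(w['img'],cv2.COLOR_RGB2HSV).astype(int); h,s,v=hsv[...,0],hsv[...,1],hsv[...,2]
    slat=(h>20)&(h<30)&(s>65)&(s<130)&(v>190)
    slat=cv2.morphologyEx(slat.astype(np.uint8),cv2.MORPH_CLOSE,np.ones((9,3)))
    slat=cv2.morphologyEx(slat,cv2.MORPH_OPEN,np.ones((5,5)))
    red=((h<9)|(h>172))&(s>140)&(v>50); gold=(h>=11)&(h<25)&(s>140)&(v>70)
    return slat,red,gold,v
E
python3 - <<'E'
from h import *
w=load('w1'); sl,rd,gd,v=masks(w)
def roi(m,u0,u1,v0,v1):
    k=np.zeros(m.shape,np.uint8);k[v0:v1,u0:u1]=1;return (m.astype(np.uint8)*k)
for n,m in [('slat',roi(sl,395,445,105,285)),('red',roi(rd,295,365,200,320)),('gold',roi(gd,290,365,95,230))]:
    b,a=box(m); print(n,b.round(1).tolist(),a)
dark=roi((v<120),404,432,190,212); ys,xs=np.nonzero(dark); print('mark',xs.mean(),ys.mean(),len(xs))
# row by row slat edges
for r in (125,150,180,220,240,260): 
    x=np.nonzero(sl[r,395:445])[0]; print(r,x.min()+395,x.max()+395,end=' ; ')
E
```

```text
slat [[405.70001220703125, 273.0], [413.0, 117.0999984741211], [433.3999938964844, 118.0999984741211], [426.1000061035156, 273.8999938964844]] 2843.5
red [[305.0, 219.0], [352.0, 219.0], [352.0, 314.0], [305.0, 314.0]] 4115.0
gold [[299.0, 106.5], [351.29998779296875, 104.69999694824219], [355.70001220703125, 228.89999389648438], [303.5, 230.8000030517578]] 5563.0
mark 416.4959349593496 200.47967479674796 123
125 413 433 ; 150 412 431 ; 180 411 429 ; 220 409 427 ; 240 408 426 ; 260 407 424 ;
```

```bash
cat >> h.py <<'E'
def fitcradle(w,uv,ref,o,yaw):
    """cast onto slat-top plane, rigid 2D align in horizontal plane, iterate"""
    o=np.array(o,float); ref=np.array(ref)
    for _ in range(30):
        W=onpl(w,uv,o,yaw,.008)@Rc(yaw).T+o
        H=(np.c_[ref,np.full(len(ref),.008)]@R.from_euler('Y',-35,degrees=True).as_matrix().T)[:,:2]
        a,b=H-H.mean(0),W[:,:2]-W[:,:2].mean(0)
        yaw=np.arctan2((a[:,0]*b[:,1]-a[:,1]*b[:,0]).sum(),(a*b).sum())
        c,s=np.cos(yaw),np.sin(yaw); o[:2]=W[:,:2].mean(0)-np.array([[c,-s],[s,c]])@H.mean(0)
    return o,yaw
E
python3 - <<'E'
from h import *
w=load('w1')
uv=[(412.7,116.8),(433.7,117.8),(405.3,273.4),(426.3,274.2),(416.5,200.5)]
ref=[(.073,.073),(.093,.073),(.073,-.073),(.093,-.073),(.083,0)]
o,yaw=fitcradle(w,uv,ref,[.4896,-.033,.1],np.radians(61)); print(o,np.degrees(yaw))
print(onpl(w,uv,o,yaw,.008).round(4))
print('mark world',o+Rc(yaw)@[.083,0,.008], proj(load('scene0'),o+Rc(yaw)@[.083,0,.008]),'obs',sc(252,153)[1:], proj(load('side0'),o+Rc(yaw)@[.083,0,.008]),'obs',sd(574,65)[1:])
print('sample top pts',onpl(w,[(330,219),(327,105),(330.5,314.3),(304,219),(353,219)],o,yaw,.022).round(4))
np.save('cr.npy',np.r_[o,yaw])
# joint & ends by colour in the three views
print('lips scene', [proj(load('scene0'),o+Rc(yaw)@[-.0225,y,0]).round(1) for y in (.06,-.06)])
E
```

```text
[ 0.49327153 -0.03030652  0.1       ] 63.12942705050687
[[ 0.0743  0.0734  0.008 ]
 [ 0.0925  0.0721  0.008 ]
 [ 0.0732 -0.0721  0.008 ]
 [ 0.094  -0.0736  0.008 ]
 [ 0.081   0.0003  0.008 ]]
mark world [0.5219273  0.02624907 0.15416006] [297.49959612 230.79065919] obs (296.55795255118625, 229.38375690607734) [340.18963375 228.80838053] obs (341.2085862853429, 230.7844718882028)
sample top pts [[ 0.0004 -0.0115  0.022 ]
 [ 0.0005  0.084   0.022 ]
 [-0.0017 -0.1071  0.022 ]
 [-0.023  -0.0108  0.022 ]
 [ 0.021  -0.0122  0.022 ]]
lips scene [array([280.3, 216.2]), array([250.3, 254.9])]
```

```bash
cat >> h.py <<'E'
def cr(): c=np.load('cr.npy'); return c[:3],c[3]
def where():
    o,y=cr(); s=get_state(); print('t',s['clock'],'q',s['q'].round(2),'tcp_c mm',(Rc(y).T@(s['tool_pos']-o)*1000).round(1),'F',s['contact_force'].round(1),'op',s['opening'].round(3),'fin',s['finger_force'])
def gc(p,flip=0):
    o,y=cr(); return goal(o+Rc(y)@np.array(p)/1000,y,flip)[:2]
E
python3 - <<'E'
from h import *
where(); print(gc([0,-11.5,60])); print(gc([0,-11.5,1]))
E
```

```text
Traceback (most recent call last):
  File "h.py", line 58, in where
    o,y=cr(); s=get_state(); print('t',s['clock'],'q',s['q'].round(2),'tcp_c mm',(Rc(y).T@(s['tool_pos']-o)*1000).round(1),'F',s['contact_force'].round(1),'op',s['opening'].round(3),'fin',s['finger_force'])
                                                                                                                                                                ^^^^^^^^^^^^^^^^^^
AttributeError: 'float' object has no attribute 'round'
```

```bash
sed -i "s/s\['opening'\].round(3)/round(s['opening'],3)/" h.py
python3 - <<'E'
from h import *
where(); print(gc([0,-11.5,60])); print(gc([0,-11.5,1]))
E
```

```text
t 3.7 q [ 0.58  0.6   0.    2.09 -0.96  0.77  2.45] tcp_c mm [ -8.2 -11.5 182.4] F [-1.1 -0.9 -2.7] op 0.998 fin 0.0
(array([ 0.23,  0.83, 12.24]), array([-0.0011,  0.0165, -0.035 ]))
(array([ 0.33,  0.83, 18.14]), array([-0.0011,  0.0165, -0.035 ]))
```

>>> send_rows:
  motion:
    - {"x": 0.05, "y": 0.17, "z": 2.4, "rx": 0, "ry": 0.0033, "rz": -0.007, "jaw": 8.8}
    - {"x": 0.05, "y": 0.17, "z": 2.4, "rx": 0, "ry": 0.0033, "rz": -0.007, "jaw": 8.8}
    - {"x": 0.05, "y": 0.17, "z": 2.4, "rx": 0, "ry": 0.0033, "rz": -0.007, "jaw": 8.8}
    - {"x": 0.05, "y": 0.17, "z": 2.4, "rx": 0, "ry": 0.0033, "rz": -0.007, "jaw": 8.8}
    - {"x": 0.05, "y": 0.17, "z": 2.4, "rx": 0, "ry": 0.0033, "rz": -0.007, "jaw": 8.8}

```text
clock: 4.2
tool_pos: [0.4902, -0.0663, 0.1568]
eef_rot: [0.22, 0.928, 0.292, 0.074]
contact_force: [-0.6, 0.1, -0.3]
opening: 0.999
finger_force: 0.0
```

Run:
```python
from h import *
where(); print(gc([0,-11.5,60])); print(gc([0,-11.5,1]))
```

```text
t 4.2 q [ 0.71  0.8  -0.49  2.15 -0.98  0.32  2.42] tcp_c mm [  5.1 -13.6  65.7] F [-0.6  0.1 -0.3] op 0.999 fin 0.0
(array([ 0.21, -0.51,  0.57]), array([0.0011, 0.0064, 0.0049]))
(array([ 0.25, -0.52,  6.47]), array([0.0011, 0.0064, 0.0049]))
```

>>> send_rows:
  motion:
    - {"x": 0.05, "y": -0.1, "z": 0.7, "rx": 0, "ry": 0.0013, "rz": 0.001, "jaw": 8.8}
    - {"x": 0.05, "y": -0.1, "z": 0.7, "rx": 0, "ry": 0.0013, "rz": 0.001, "jaw": 8.8}
    - {"x": 0.05, "y": -0.1, "z": 0.7, "rx": 0, "ry": 0.0013, "rz": 0.001, "jaw": 8.8}
    - {"x": 0.05, "y": -0.1, "z": 0.7, "rx": 0, "ry": 0.0013, "rz": 0.001, "jaw": 8.8}
    - {"x": 0.05, "y": -0.1, "z": 0.7, "rx": 0, "ry": 0.0013, "rz": 0.001, "jaw": 8.8}

```text
clock: 4.7
tool_pos: [0.4946, -0.0514, 0.1249]
eef_rot: [0.222, 0.928, 0.293, 0.069]
contact_force: [-0.1, 0.3, 0.1]
opening: 0.998
finger_force: 0.0
```

Run:
```python
from h import *
where(); print(gc([0,-11.5,1]))
```

```text
t 4.7 q [ 0.73  0.89 -0.59  2.16 -0.98  0.19  2.43] tcp_c mm [ -0.7 -10.8  30.8] F [-0.1  0.3  0.1] op 0.998 fin 0.0
(array([-0.08,  0.07,  2.98]), array([ 0.0001, -0.0008, -0.0004]))
```

>>> send_rows:
  motion:
    - {"x": 0, "y": 0.01, "z": 0.6, "rx": 0, "ry": 0, "rz": 0, "jaw": 8.8}
    - {"x": 0, "y": 0.01, "z": 0.6, "rx": 0, "ry": 0, "rz": 0, "jaw": 8.8}
    - {"x": 0, "y": 0.01, "z": 0.6, "rx": 0, "ry": 0, "rz": 0, "jaw": 8.8}
    - {"x": 0, "y": 0.01, "z": 0.6, "rx": 0, "ry": 0, "rz": 0, "jaw": 8.8}
    - {"x": -0.05, "y": 0.01, "z": 0.5, "rx": 0, "ry": 0, "rz": 0, "jaw": 8.8}

```text
clock: 5.2
tool_pos: [0.5026, -0.0358, 0.1012]
eef_rot: [0.221, 0.927, 0.293, 0.069]
contact_force: [0.7, 0.5, -0.1]
opening: 0.999
finger_force: 0.0
```

Run:
```python
from h import *
where(); print(gc([0,-11.5,1]))
```

```text
t 5.2 q [ 0.74  0.97 -0.66  2.16 -0.99  0.09  2.42] tcp_c mm [  0.2 -10.8   1.4] F [ 0.7  0.5 -0.1] op 0.999 fin 0.0
(array([-0.07, -0.02,  0.04]), array([ 0.0011, -0.0019, -0.0004]))
```

>>> send_rows:
  motion:
    - {"x": 0, "y": 0, "z": 0, "rx": 0, "ry": 0, "rz": 0, "jaw": 7}
    - {"x": 0, "y": 0, "z": 0, "rx": 0, "ry": 0, "rz": 0, "jaw": 6}
    - {"x": 0, "y": 0, "z": 0, "rx": 0, "ry": 0, "rz": 0, "jaw": 5.2}
    - {"x": 0, "y": 0, "z": 0, "rx": 0, "ry": 0, "rz": 0, "jaw": 4.8}
    - {"x": 0, "y": 0, "z": 0, "rx": 0, "ry": 0, "rz": 0, "jaw": 4.5}
  grip_force: 20

```text
clock: 5.7
tool_pos: [0.5026, -0.0363, 0.1018]
eef_rot: [0.222, 0.928, 0.293, 0.069]
contact_force: [-0.5, 0.9, 0.5]
opening: 0.569
finger_force: 0.0
```

>>> send_rows:
  motion:
    - {"x": 0, "y": 0, "z": 0, "rx": 0, "ry": 0, "rz": 0, "jaw": 4.2}
    - {"x": 0, "y": 0, "z": 0, "rx": 0, "ry": 0, "rz": 0, "jaw": 4}
    - {"x": 0, "y": 0, "z": 0, "rx": 0, "ry": 0, "rz": 0, "jaw": 4}
    - {"x": 0, "y": 0, "z": 0, "rx": 0, "ry": 0, "rz": 0, "jaw": 4}
    - {"x": 0, "y": 0, "z": 0, "rx": 0, "ry": 0, "rz": 0, "jaw": 4}

```text
clock: 6.2
tool_pos: [0.5025, -0.0366, 0.1015]
eef_rot: [0.222, 0.928, 0.293, 0.069]
contact_force: [-1.9, -3.6, 1.0]
opening: 0.491
finger_force: 20.0
```

Run:
```python
from h import *
where()
```

```text
t 6.2 q [ 0.74  0.96 -0.66  2.16 -0.99  0.09  2.42] tcp_c mm [ -0.3 -11.1   2.1] F [-1.9 -3.6  1. ] op 0.491 fin 20.000114869326353
```

>>> send_rows:
  motion:
    - {"x": 0, "y": 0, "z": -0.5, "rx": 0, "ry": 0, "rz": 0, "jaw": 4}
    - {"x": 0, "y": 0, "z": -1.0, "rx": 0, "ry": 0, "rz": 0, "jaw": 4}
    - {"x": 0, "y": 0, "z": -2, "rx": 0, "ry": 0, "rz": 0, "jaw": 4}
    - {"x": 0, "y": 0, "z": -2, "rx": 0, "ry": 0, "rz": 0, "jaw": 4}
    - {"x": 0, "y": 0, "z": -2, "rx": 0, "ry": 0, "rz": 0, "jaw": 4}

```text
clock: 6.7
tool_pos: [0.4827, -0.0743, 0.164]
eef_rot: [0.221, 0.928, 0.294, 0.069]
contact_force: [-0.3, 0.4, -2.5]
opening: 0.5
finger_force: 20.0
```

>>> send_rows:
  motion:
    - {"x": 0, "y": 0, "z": -2, "rx": 0, "ry": 0, "rz": 0, "jaw": 4}
    - {"x": 0, "y": 0, "z": -2, "rx": 0, "ry": 0, "rz": 0, "jaw": 4}
    - {"x": 0, "y": 0, "z": -2, "rx": 0, "ry": 0, "rz": 0, "jaw": 4}
    - {"x": 0, "y": 0, "z": -2, "rx": 0, "ry": 0, "rz": 0, "jaw": 4}
    - {"x": 0, "y": 0, "z": -0.5, "rx": 0, "ry": 0, "rz": 0.1, "jaw": 4}

```text
clock: 7.2
tool_pos: [0.4611, -0.1191, 0.2342]
eef_rot: [0.268, 0.915, 0.296, 0.055]
contact_force: [0.5, 0.3, -2.0]
opening: 0.495
finger_force: 20.0
```

Run:
```python
from h import *
where(); print(gc([0,-11.5,170],1))
```

```text
t 7.2 q [ 0.74  0.63 -0.31  2.08 -0.8   0.62  2.18] tcp_c mm [  0.2 -11.4 163.7] F [ 0.5  0.3 -2. ] op 0.495 fin 19.995281919836998
(array([-0.01, -0.02, -0.63]), array([ 4.0000e-04, -9.0000e-04,  3.0402e+00]))
```

>>> send_rows:
  motion:
    - {"x": 0, "y": 0, "z": -0.1, "rx": 0, "ry": 0, "rz": 0.148, "jaw": 4}
    - {"x": 0, "y": 0, "z": -0.1, "rx": 0, "ry": 0, "rz": 0.148, "jaw": 4}
    - {"x": 0, "y": 0, "z": -0.1, "rx": 0, "ry": 0, "rz": 0.148, "jaw": 4}
    - {"x": 0, "y": 0, "z": -0.1, "rx": 0, "ry": 0, "rz": 0.148, "jaw": 4}
    - {"x": 0, "y": 0, "z": -0.1, "rx": 0, "ry": 0, "rz": 0.148, "jaw": 4}

```text
clock: 7.7
tool_pos: [0.4596, -0.1198, 0.2371]
eef_rot: [0.582, 0.755, 0.296, -0.058]
contact_force: [-0.9, -0.2, -1.6]
opening: 0.492
finger_force: 20.0
```

>>> send_rows:
  motion:
    - {"x": 0, "y": 0, "z": 0, "rx": 0, "ry": 0, "rz": 0.148, "jaw": 4}
    - {"x": 0, "y": 0, "z": 0, "rx": 0, "ry": 0, "rz": 0.148, "jaw": 4}
    - {"x": 0, "y": 0, "z": 0, "rx": 0, "ry": 0, "rz": 0.148, "jaw": 4}
    - {"x": 0, "y": 0, "z": 0, "rx": 0, "ry": 0, "rz": 0.148, "jaw": 4}
    - {"x": 0, "y": 0, "z": 0, "rx": 0, "ry": 0, "rz": 0.148, "jaw": 4}

```text
clock: 8.2
tool_pos: [0.4597, -0.1197, 0.2371]
eef_rot: [0.816, 0.494, 0.255, -0.161]
contact_force: [-0.1, -0.0, -0.7]
opening: 0.496
finger_force: 20.0
```

Run:
```python
from h import *
where(); print(gc([0,-11.5,170],1))
```

```text
t 8.2 q [ 0.55  0.61 -0.01  2.09 -0.97  0.76  0.89] tcp_c mm [  0.9 -10.5 166.7] F [-0.1 -0.  -0.7] op 0.496 fin 19.99299282208085
(array([-0.09,  0.1 , -0.33]), array([-4.2000e-03,  1.0000e-03,  1.5563e+00]))
```

>>> send_rows:
  motion:
    - {"x": 0, "y": 0, "z": 0, "rx": 0, "ry": 0, "rz": 0.148, "jaw": 4}
    - {"x": 0, "y": 0, "z": 0, "rx": 0, "ry": 0, "rz": 0.148, "jaw": 4}
    - {"x": 0, "y": 0, "z": 0, "rx": 0, "ry": 0, "rz": 0.148, "jaw": 4}
    - {"x": 0, "y": 0, "z": 0, "rx": 0, "ry": 0, "rz": 0.148, "jaw": 4}
    - {"x": 0, "y": 0, "z": 0, "rx": 0, "ry": 0, "rz": 0.148, "jaw": 4}

```text
clock: 8.7
tool_pos: [0.4597, -0.1197, 0.2371]
eef_rot: [0.939, 0.165, 0.18, -0.242]
contact_force: [-0.1, -0.6, -2.1]
opening: 0.496
finger_force: 20.0
```

>>> send_rows:
  motion:
    - {"x": 0, "y": 0, "z": 0, "rx": 0, "ry": 0, "rz": 0.148, "jaw": 4}
    - {"x": 0, "y": 0, "z": 0, "rx": 0, "ry": 0, "rz": 0.148, "jaw": 4}
    - {"x": 0, "y": 0, "z": 0, "rx": 0, "ry": 0, "rz": 0.148, "jaw": 4}
    - {"x": 0, "y": 0, "z": 0, "rx": 0, "ry": 0, "rz": 0.148, "jaw": 4}
    - {"x": 0, "y": 0, "z": 0, "rx": 0, "ry": 0, "rz": 0.148, "jaw": 4}

```text
clock: 9.2
tool_pos: [0.4597, -0.1197, 0.2371]
eef_rot: [0.935, -0.186, 0.08, -0.291]
contact_force: [-0.9, -0.3, -2.1]
opening: 0.493
finger_force: 20.0
```

Run:
```python
from h import *
where(); print(gc([0,-11.5,170],1))
w=grab('wrist','w2'); a=grab('scene','s2'); b=grab('side','d2')
o=np.hstack([cv2.resize(w['img'],(400,300)),cv2.resize(a['img'][120:320,200:400],(400,400))[:300]])
o2=np.hstack([cv2.resize(b['img'][100:350,200:500],(360,300)),o[:,:400]])
cv2.imwrite('pics/m2.png',np.clip(o2*1.4,0,255).astype(np.uint8)[:,:,::-1])
```

```text
t 9.2 q [ 0.52  0.61  0.03  2.09 -0.99  0.78 -0.57] tcp_c mm [  0.9 -10.5 166.7] F [-0.9 -0.3 -2.1] op 0.493 fin 19.992743600159883
(array([ 0.1 ,  0.09, -0.33]), array([-0.0022,  0.0032,  0.0763]))
```

View pics/m2.png

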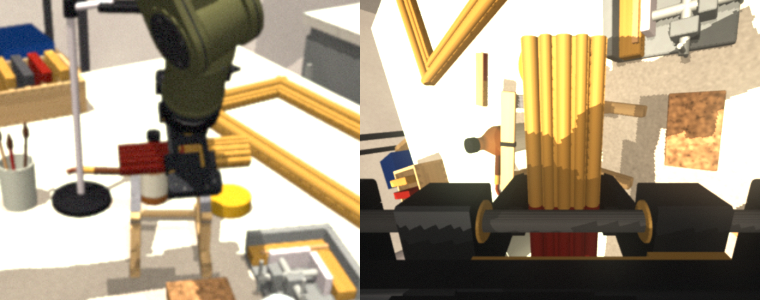

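Red is now at the lamp's end: in the side crop it is at (145,158), towards the post, with gold at (225,153). In the wrist crop the gold end is at (565,40). Next I descend, offset slightly up the slope.

Run:
```python
from h import *
print(gc([5,0,40],1))
w=load('w2'); sl,rd,gd,v=masks(w)
k=np.zeros(v.shape,np.uint8); k[40:330,420:530]=1
print(480/300*37, [ (r,np.nonzero(gd[r,250:420])[0][[0,-1]]+250) for r in (80,150,250)], np.nonzero(gd[:,335])[0][:5],np.nonzero(gd[:,325])[0][:3],np.nonzero(gd[:,350])[0][:3])
o,y=cr(); s=get_state(); Q=R.from_quat(s['eef_rot']).as_matrix()
for u,vv in [(345,57.5),(310,150),(345,330)]:
    c,d=ray(w,u,vv); c=Q.T@(c-s['tool_pos']); d=Q.T@d; print((c+d*(-.021-c[2])/d[2]).round(4))
```

```text
(array([-0.99, -0.5 , 12.68]), array([-0.0018,  0.0027,  0.0852]))
59.2 [(80, array([259, 419])), (150, array([262, 390])), (250, array([267, 384]))] [56 57 58 59 60] [55 56 57] [55 56 57]
[ 0.0941  0.0049 -0.021 ]
[ 0.0669 -0.0064 -0.021 ]
[ 0.0009  0.0054 -0.021 ]
```

>>> send_rows:
  motion:
    - {"x": -0.2, "y": -0.1, "z": 1.5, "rx": 0, "ry": 0.0005, "rz": 0.017, "jaw": 4}
    - {"x": -0.2, "y": -0.1, "z": 2, "rx": 0, "ry": 0.0005, "rz": 0.017, "jaw": 4}
    - {"x": -0.2, "y": -0.1, "z": 2, "rx": 0, "ry": 0.0005, "rz": 0.017, "jaw": 4}
    - {"x": -0.2, "y": -0.1, "z": 2, "rx": 0, "ry": 0.0005, "rz": 0.017, "jaw": 4}
    - {"x": -0.2, "y": -0.1, "z": 1.5, "rx": 0, "ry": 0.0005, "rz": 0.017, "jaw": 4}

```text
clock: 9.85
tool_pos: [0.4758, -0.0659, 0.1653]
eef_rot: [0.927, -0.222, 0.07, -0.293]
contact_force: [-0.6, -0.1, -2.4]
opening: 0.496
finger_force: 20.0
```

Run:
```python
from h import *
where(); print(gc([5,-.5,30],1)); print(gc([4,-.5,10],1))
```

```text
t 9.85 q [ 0.72  0.78 -0.49  2.17 -0.99  0.33 -0.71] tcp_c mm [ 5.  -0.5 76.2] F [-0.6 -0.1 -2.4] op 0.496 fin 19.99977484345436
(array([-0.  ,  0.01,  4.62]), array([-0.0021, -0.0004, -0.0005]))
(array([-0.01,  0.12,  6.62]), array([-0.0021, -0.0004, -0.0005]))
```

>>> send_rows:
  motion:
    - {"x": 0, "y": 0, "z": 1, "rx": -0.0005, "ry": 0, "rz": 0, "jaw": 4}
    - {"x": 0, "y": 0, "z": 1, "rx": -0.0005, "ry": 0, "rz": 0, "jaw": 4}
    - {"x": 0, "y": 0, "z": 1, "rx": -0.0005, "ry": 0, "rz": 0, "jaw": 4}
    - {"x": 0, "y": 0, "z": 1, "rx": 0, "ry": 0, "rz": 0, "jaw": 4}
    - {"x": 0, "y": 0, "z": 1, "rx": 0, "ry": 0, "rz": 0, "jaw": 4}

```text
clock: 10.35
tool_pos: [0.489, -0.041, 0.1245]
eef_rot: [0.928, -0.222, 0.07, -0.292]
contact_force: [0.0, 0.1, -2.1]
opening: 0.496
finger_force: 20.0
```

Run:
```python
from h import *
where(); print(gc([4,-.5,5],1))
w=grab('wrist','w3')
```

```text
t 10.35 q [ 0.75  0.9  -0.65  2.18 -0.99  0.13 -0.72] tcp_c mm [ 4.6 -1.  26.6] F [ 0.   0.1 -2.1] op 0.496 fin 19.999978132545948
(array([-0.05,  0.06,  2.16]), array([ 0.0004, -0.001 , -0.0001]))
```

>>> send_rows:
  motion:
    - {"x": 0, "y": 0, "z": 0.25, "rx": 0, "ry": 0, "rz": 0, "jaw": 4}
    - {"x": 0, "y": 0, "z": 0.25, "rx": 0, "ry": 0, "rz": 0, "jaw": 4}
    - {"x": -0.05, "y": 0, "z": 0.25, "rx": 0, "ry": 0, "rz": 0, "jaw": 4}
    - {"x": 0, "y": 0, "z": 0.25, "rx": 0, "ry": 0, "rz": 0, "jaw": 4}
    - {"x": 0, "y": 0, "z": 0.2, "rx": 0, "ry": 0, "rz": 0, "jaw": 4}

```text
clock: 10.9
tool_pos: [0.4916, -0.0348, 0.1148]
eef_rot: [0.927, -0.223, 0.07, -0.292]
contact_force: [0.4, 0.6, -1.8]
opening: 0.498
finger_force: 20.0
```

Run:
```python
from h import *
where(); print(gc([3,-.5,4],1)); print(get_state()['q'][4:6])
```

```text
t 10.9 q [ 0.75  0.94 -0.68  2.19 -0.99  0.09 -0.73] tcp_c mm [ 4.6 -0.5 14.9] F [ 0.4  0.6 -1.8] op 0.498 fin 19.999972376972437
(array([-0.  ,  0.16,  1.09]), array([ 0.0007, -0.0012, -0.0034]))
[-0.98981688  0.08630695]
```

>>> send_rows:
  motion:
    - {"x": 0, "y": 0.03, "z": 0.2, "rx": 0, "ry": 0, "rz": 0, "jaw": 4}
    - {"x": 0, "y": 0.03, "z": 0.2, "rx": 0, "ry": 0, "rz": -0.001, "jaw": 4}
    - {"x": 0, "y": 0, "z": 0.2, "rx": 0, "ry": -0.001, "rz": -0.001, "jaw": 4}
    - {"x": 0, "y": 0, "z": 0.15, "rx": 0, "ry": 0, "rz": -0.001, "jaw": 4}
    - {"x": 0, "y": 0, "z": 0.1, "rx": 0, "ry": 0, "rz": 0, "jaw": 4}

```text
clock: 11.4
tool_pos: [0.4935, -0.0308, 0.1074]
eef_rot: [0.928, -0.222, 0.07, -0.292]
contact_force: [-1.0, -1.0, -1.8]
opening: 0.492
finger_force: 20.0
```

Run:
```python
from h import *
where(); print(gc([3,-.5,2],1)); print(get_state()['q'][4:6])
```

```text
t 11.4 q [ 0.75  0.96 -0.7   2.19 -0.99  0.06 -0.72] tcp_c mm [ 4.  -0.4  6.3] F [-1.  -1.  -1.8] op 0.492 fin 19.99982077628374
(array([0.01, 0.1 , 0.43]), array([ 0.0005,  0.0002, -0.0007]))
[-0.99009614  0.05856121]
```

>>> send_rows:
  motion:
    - {"x": 0, "y": 0.1, "z": 0.1, "rx": 0, "ry": 0, "rz": 0, "jaw": 4}
    - {"x": 0, "y": 0.1, "z": 0.05, "rx": 0, "ry": 0, "rz": 0, "jaw": 4}
    - {"x": 0, "y": 0.1, "z": 0.05, "rx": 0, "ry": 0, "rz": 0, "jaw": 4}
    - {"x": 0, "y": 0.03, "z": 0.05, "rx": 0, "ry": 0, "rz": 0, "jaw": 4}
    - {"x": 0, "y": 0, "z": 0, "rx": 0, "ry": 0, "rz": 0, "jaw": 4}

```text
clock: 11.9
tool_pos: [0.4929, -0.0321, 0.1035]
eef_rot: [0.928, -0.222, 0.07, -0.292]
contact_force: [-0.6, 0.2, -0.7]
opening: 0.494
finger_force: 20.0
```

```bash
cat >> h.py <<'E'
def Fc(): o,y=cr(); return (Rc(y).T@get_state()['contact_force']).round(1)
E
python3 - <<'E'
from h import *
where(); print(gc([0,-.5,2],1)); print(get_state()['q'][4:6],Fc())
E
```

```text
t 11.9 q [ 0.76  0.97 -0.7   2.19 -0.99  0.05 -0.72] tcp_c mm [ 0.6 -0.4  3.9] F [-0.6  0.2 -0.7] op 0.494 fin 19.9999207444489
(array([0.01, 0.06, 0.19]), array([ 0.0006,  0.0001, -0.0009]))
[-0.99052463  0.04920024] [-0.5  0.6 -0.5]
```

>>> send_rows:
  motion:
    - {"x": 0, "y": 0.03, "z": 0.05, "rx": 0, "ry": 0, "rz": 0, "jaw": 4}
    - {"x": 0, "y": 0.03, "z": 0.05, "rx": 0, "ry": 0, "rz": 0, "jaw": 4}
    - {"x": 0, "y": 0.03, "z": 0, "rx": 0, "ry": 0, "rz": 0, "jaw": 4}
    - {"x": 0, "y": 0.03, "z": 0, "rx": 0, "ry": 0, "rz": 0, "jaw": 4}
    - {"x": 0, "y": 0, "z": 0, "rx": 0, "ry": 0, "rz": 0, "jaw": 4}

```text
clock: 12.4
tool_pos: [0.4927, -0.0324, 0.1021]
eef_rot: [0.928, -0.222, 0.07, -0.292]
contact_force: [-0.5, -0.5, -1.3]
opening: 0.494
finger_force: 20.0
```

Run:
```python
from h import *
where(); print(gc([0,-.5,2],1)); print(get_state()['q'][4:6],Fc())
```

```text
t 12.4 q [ 0.76  0.97 -0.71  2.19 -0.99  0.05 -0.71] tcp_c mm [-0.6 -0.4  3. ] F [-0.5 -0.5 -1.3] op 0.494 fin 20.000003054738045
(array([ 0.01, -0.06,  0.1 ]), array([ 0.0006,  0.0001, -0.0008]))
[-0.99121635  0.04550565] [-1.3  0.2 -0.7]
```

>>> send_rows:
  motion:
    - {"x": 0, "y": 0.05, "z": 0.05, "rx": 0, "ry": 0, "rz": 0, "jaw": 4}
    - {"x": 0, "y": 0.05, "z": 0, "rx": 0, "ry": 0, "rz": 0, "jaw": 4}
    - {"x": 0, "y": 0.03, "z": 0, "rx": 0, "ry": 0, "rz": 0, "jaw": 4}
    - {"x": 0, "y": 0, "z": 0, "rx": 0, "ry": 0, "rz": 0, "jaw": 4}
    - {"x": 0, "y": 0, "z": 0, "rx": 0, "ry": 0, "rz": 0, "jaw": 4}

```text
clock: 12.9
tool_pos: [0.4924, -0.0331, 0.101]
eef_rot: [0.928, -0.222, 0.07, -0.292]
contact_force: [-0.4, 0.3, 0.2]
opening: 0.496
finger_force: 20.0
```

Run:
```python
from h import *
where(); print(gc([0,-.5,2],1)); print(get_state()['q'][4:6],Fc(),Fc())
```

```text
t 12.9 q [ 0.76  0.98 -0.71  2.19 -0.99  0.04 -0.71] tcp_c mm [-1.8 -0.5  2.5] F [-0.4  0.3  0.2] op 0.496 fin 19.99998763203621
(array([-0.  , -0.18,  0.05]), array([ 0.0005, -0.    , -0.0008]))
[-0.99245039  0.04360994] [0.2 0.5 0.1] [0.2 0.5 0.1]
```

>>> send_rows:
  motion:
    - {"x": 0, "y": 0.05, "z": 0.02, "rx": 0, "ry": 0, "rz": 0, "jaw": 4}
    - {"x": 0, "y": 0.05, "z": 0, "rx": 0, "ry": 0, "rz": 0, "jaw": 4}
    - {"x": 0, "y": 0.05, "z": 0, "rx": 0, "ry": 0, "rz": 0, "jaw": 4}
    - {"x": 0, "y": 0, "z": 0, "rx": 0, "ry": 0, "rz": 0, "jaw": 4}
    - {"x": 0, "y": 0, "z": 0, "rx": 0, "ry": 0, "rz": 0, "jaw": 4}

```text
clock: 13.4
tool_pos: [0.4924, -0.0331, 0.1008]
eef_rot: [0.927, -0.221, 0.07, -0.293]
contact_force: [1.9, 2.0, 5.4]
opening: 0.493
finger_force: 20.0
```

Run:
```python
from h import *
where(); print(get_state()['q'][4:6],Fc())
b=grab('side','d4');a=grab('scene','s4');w=grab('wrist','w4')
o=np.hstack([cv2.resize(b['img'][200:300,270:420],(480,320),interpolation=cv2.INTER_CUBIC),cv2.resize(a['img'][190:270,225:305],(320,320),interpolation=cv2.INTER_CUBIC)])
cv2.imwrite('pics/m4.png',np.clip(o*1.4,0,255).astype(np.uint8)[:,:,::-1])
```

```text
t 13.4 q [ 0.76  0.98 -0.71  2.19 -1.    0.04 -0.7 ] tcp_c mm [-1.9 -0.5  2.3] F [1.9 2.  5.4] op 0.493 fin 20.00905425287783
[-0.99534711  0.04388709] [ 5.2 -0.8  2.9]
```

View pics/m4.png

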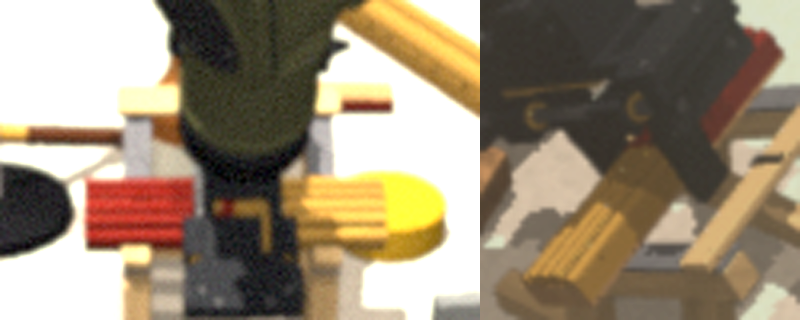

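The side crop shows red at (140,212) towards the lamp and gold at (335,212), lying flat above both lips. The force (+5 N up the slope, +3 N normal) says it bears on the lips and felt, so I'll release.

>>> send_rows:
  motion:
    - {"x": 0, "y": -0.05, "z": 0, "rx": 0, "ry": 0, "rz": 0, "jaw": 4}
    - {"x": 0, "y": 0, "z": 0, "rx": 0, "ry": 0, "rz": 0, "jaw": 4}
    - {"x": 0, "y": 0, "z": 0, "rx": 0, "ry": 0, "rz": 0, "jaw": 4.5}
    - {"x": 0, "y": 0, "z": 0, "rx": 0, "ry": 0, "rz": 0, "jaw": 5}
    - {"x": 0, "y": 0, "z": 0, "rx": 0, "ry": 0, "rz": 0, "jaw": 5.6}

```text
clock: 14.05
tool_pos: [0.4913, -0.0344, 0.0995]
eef_rot: [0.928, -0.222, 0.069, -0.292]
contact_force: [1.7, 0.5, -0.6]
opening: 0.626
finger_force: 0.0
```

>>> send_rows:
  motion:
    - {"x": 0, "y": 0, "z": 0, "rx": 0, "ry": 0, "rz": 0, "jaw": 6.5}
    - {"x": 0, "y": 0, "z": 0, "rx": 0, "ry": 0, "rz": 0, "jaw": 7.4}
    - {"x": 0, "y": 0, "z": 0, "rx": 0, "ry": 0, "rz": 0, "jaw": 7.4}
    - {"x": 0, "y": 0, "z": -0.5, "rx": 0, "ry": 0, "rz": 0, "jaw": 7.4}
    - {"x": 0, "y": 0, "z": -1, "rx": 0, "ry": 0, "rz": 0, "jaw": 7.4}

```text
clock: 14.55
tool_pos: [0.4878, -0.0412, 0.1125]
eef_rot: [0.928, -0.222, 0.069, -0.293]
contact_force: [0.6, 0.9, -0.3]
opening: 0.839
finger_force: 0.0
```

>>> send_rows:
  motion:
    - {"x": 0, "y": 0, "z": -1, "rx": 0, "ry": 0, "rz": 0, "jaw": 7.4}
    - {"x": 0, "y": 0, "z": -2, "rx": 0, "ry": 0, "rz": 0, "jaw": 7.4}
    - {"x": 0, "y": 0, "z": -2.5, "rx": 0, "ry": 0, "rz": 0, "jaw": 7.4}
    - {"x": 0, "y": 0, "z": -2.5, "rx": 0, "ry": 0, "rz": 0, "jaw": 7.4}
    - {"x": 0, "y": 0, "z": -2.5, "rx": 0, "ry": 0, "rz": 0, "jaw": 7.4}

```text
clock: 15.05
tool_pos: [0.4604, -0.0955, 0.1998]
eef_rot: [0.928, -0.222, 0.07, -0.292]
contact_force: [0.0, -0.4, -0.5]
opening: 0.839
finger_force: 0.0
```

>>> send_rows:
  motion:
    - {"x": 0, "y": 0, "z": -2.5, "rx": 0, "ry": 0, "rz": 0, "jaw": 7.4}
    - {"x": 0, "y": 0, "z": -2.5, "rx": 0, "ry": 0, "rz": 0, "jaw": 7.4}
    - {"x": 0, "y": 0, "z": -2, "rx": 0, "ry": 0, "rz": 0, "jaw": 7.4}
    - {"x": 0, "y": 0, "z": 0, "rx": 0, "ry": 0, "rz": 0, "jaw": 7.4}
    - {"x": 0, "y": 0, "z": 0, "rx": 0, "ry": 0, "rz": 0, "jaw": 7.4}

```text
clock: 15.55
tool_pos: [0.4428, -0.1306, 0.256]
eef_rot: [0.928, -0.222, 0.07, -0.292]
contact_force: [-0.2, -0.1, -0.5]
opening: 0.841
finger_force: 0.0
```

Run:
```python
from h import *
where()
w=grab('wrist','w5');b=grab('side','d5');a=grab('scene','s5')
cv2.imwrite('pics/w5b.png',np.clip(w['img']*1.5,0,255).astype(np.uint8)[:,:,::-1])
```

```text
t 15.55 q [ 0.79  0.58 -0.32  2.09 -0.75  0.67 -0.89] tcp_c mm [ -2.5  -0.3 192.1] F [-0.2 -0.1 -0.5] op 0.841 fin 0.0
```

View pics/w5b.png

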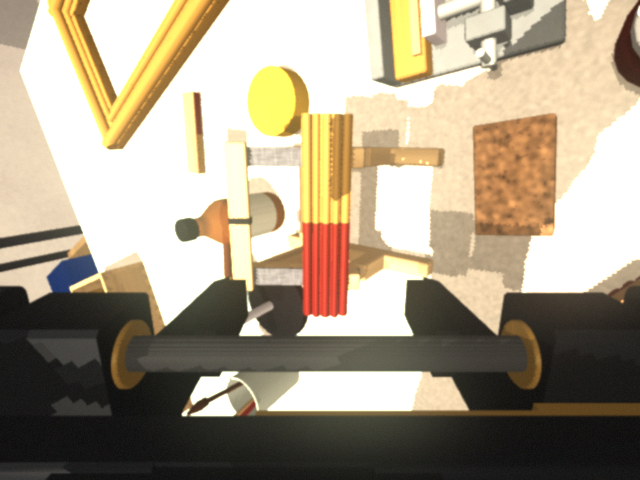

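The sample lies across both arms with gold away and red towards the lamp. The joint is at about (327,223), the mark at (239,220) and the slat runs from (237,130) to (244,290). Now to measure the offset.

Run:
```python
from h import *
w=load('w5'); sl,rd,gd,v=masks(w)
def roi(m,u0,u1,v0,v1):
    k=np.zeros(m.shape,np.uint8);k[v0:v1,u0:u1]=1;return (m.astype(np.uint8)*k)
m=roi(sl,218,262,120,300); b,a=box(m); print('slat',b.round(1).tolist(),a)
d=roi(v<120,228,252,208,232); ys,xs=np.nonzero(d); mk=(xs.mean(),ys.mean()); print('mark',mk,len(xs))
for u in (306,310,315,320,325,330,335,340,345): 
    r=np.nonzero(rd[190:330,u])[0]+190; g=np.nonzero(gd[90:260,u])[0]+90; print(u,'gold',g[0],g[-1],'red',r[0],r[-1])
for r in (130,200,240,300):
    x=np.nonzero((rd|gd)[r,285:375])[0]+285; print(r,x[0],x[-1])
o,y=cr()
b=b[np.argsort(b[:,1])]; t=b[:2][np.argsort(b[:2,0])]; l=b[2:][np.argsort(b[2:,0])]
uv=[t[0]-.5,t[1]+[.5,-.5],l[0]+[-.5,.5],l[1]+.5,mk]
ref=[(.093,-.073),(.073,-.073),(.093,.073),(.073,.073),(.083,0)]
o2,y2=fitcradle(w,uv,ref,o,y); print(o2,np.degrees(y2)); print(onpl(w,uv,o2,y2,.008).round(4))
np.save('cr5.npy',np.r_[o2,y2])
```

```text
slat [[223.39999389648438, 143.0], [243.10000610351562, 141.8000030517578], [252.3000030517578, 281.8999938964844], [232.5, 283.1000061035156]] 2444.0
mark (np.float64(240.3153846153846), np.float64(220.7923076923077)) 130
306 gold 90 222 red 224 315
310 gold 115 222 red 224 313
315 gold 114 223 red 225 315
320 gold 114 222 red 224 314
325 gold 114 223 red 225 316
330 gold 115 223 red 224 314
335 gold 115 223 red 225 316
340 gold 115 222 red 224 314
345 gold 115 223 red 224 313
130 285 350
200 302 349
240 303 347
300 302 345
[ 0.49474004 -0.03167052  0.1       ] 62.690719735377094
[[ 0.0927 -0.0689  0.008 ]
 [ 0.0739 -0.0702  0.008 ]
 [ 0.094   0.0686  0.008 ]
 [ 0.0729  0.0671  0.008 ]
 [ 0.0815  0.0034  0.008 ]]
```

Run:
```python
from h import *
w=load('w5'); im=w['img']; hsv=cv2.cvtColor(im,cv2.COLOR_RGB2HSV)
print([(r,*im[r,237]) for r in range(126,147)]); print([(r,*im[r,243]) for r in range(278,296)])
print([(c,*im[165,c]) for c in range(222,250)]); print([(c,*im[265,c]) for c in range(226,258)])
```

```text
[(126, np.uint8(242), np.uint8(241), np.uint8(215)), (127, np.uint8(241), np.uint8(240), np.uint8(214)), (128, np.uint8(236), np.uint8(234), np.uint8(203)), (129, np.uint8(207), np.uint8(199), np.uint8(165)), (130, np.uint8(182), np.uint8(166), np.uint8(134)), (131, np.uint8(177), np.uint8(159), np.uint8(130)), (132, np.uint8(177), np.uint8(159), np.uint8(128)), (133, np.uint8(177), np.uint8(158), np.uint8(128)), (134, np.uint8(176), np.uint8(158), np.uint8(129)), (135, np.uint8(174), np.uint8(156), np.uint8(127)), (136, np.uint8(173), np.uint8(156), np.uint8(127)), (137, np.uint8(174), np.uint8(156), np.uint8(127)), (138, np.uint8(175), np.uint8(157), np.uint8(127)), (139, np.uint8(177), np.uint8(159), np.uint8(129)), (140, np.uint8(174), np.uint8(156), np.uint8(126)), (141, np.uint8(182), np.uint8(158), np.uint8(121)), (142, np.uint8(217), np.uint8(183), np.uint8(125)), (143, np.uint8(236), np.uint8(210), np.uint8(139)), (144, np.uint8(240), np.uint8(226), np.uint8(151)), (145, np.uint8(241), np.uint8(229), np.uint8(155)), (146, np.uint8(242), np.uint8(230), np.uint8(158))]
[(278, 
[... 3273 characters left out ...]
(240), np.uint8(223), np.uint8(149)), (245, np.uint8(240), np.uint8(223), np.uint8(149)), (246, np.uint8(240), np.uint8(224), np.uint8(148)), (247, np.uint8(240), np.uint8(226), np.uint8(151)), (248, np.uint8(240), np.uint8(226), np.uint8(151)), (249, np.uint8(237), np.uint8(220), np.uint8(145)), (250, np.uint8(221), np.uint8(190), np.uint8(123)), (251, np.uint8(172), np.uint8(139), np.uint8(90)), (252, np.uint8(123), np.uint8(99), np.uint8(65)), (253, np.uint8(104), np.uint8(85), np.uint8(56)), (254, np.uint8(102), np.uint8(82), np.uint8(55)), (255, np.uint8(102), np.uint8(83), np.uint8(56)), (256, np.uint8(103), np.uint8(85), np.uint8(56)), (257, np.uint8(101), np.uint8(83), np.uint8(55))]
```

Run:
```python
from h import *
w=load('w5'); o,y=cr()
uv=[(222.9,142.4),(243.6,141.3),(240.3,220.8)]; ref=[(.093,-.073),(.073,-.073),(.083,0)]
o2,y2=fitcradle(w,uv,ref,o,y); print(o2,np.degrees(y2),onpl(w,uv,o2,y2,.008).round(4).tolist())
S=[(327,223.5),(327,113.7),(325,315.8),(301.7,200),(349.7,200),(302,300),(345.7,300)]
for yy in (y2,y,np.radians(62.6)):
    oo=o2.copy(); 
    for _ in range(5): oo=oo+Rc(yy)@(onpl(w,uv,oo,yy,.008).mean(0)-[.083,-.04867,.008])*[1,1,0]
    m=onpl(w,uv[2:],oo,yy,.008)*1000; j=onpl(w,S,oo,yy,.022)*1000
    print(np.degrees(yy).round(2),'mark',m.round(1)[0,:2],'sample',j[:,:2].round(1).tolist())
# scene/side check: joint vs predicted
for n in ('s5','d5'):
    s=load(n); M=Rc(y); 
    print(n,'pred joint lo/hi', [proj(s,o+M@np.array(p)).round(1).tolist() for p in [(-.02,0,.018),(.02,0,.018),(0,.095,.024),(0,-.095,.024)]])
b=load('d5')['img'][205:285,280:400]; a=load('s5')['img'][190:275,220:320]
q=np.hstack([cv2.resize(b,(480,320),interpolation=cv2.INTER_CUBIC),cv2.resize(a,(320,272),interpolation=cv2.INTER_CUBIC)[:,:] if 0 else cv2.resize(a,(320,320),interpolation=cv2.INTER_CUBIC)])
cv2.imwrite('pics/m5.png',np.clip(q*1.4,0,255).astype(np.uint8)[:,:,::-1])
```

```text
[ 0.49294642 -0.03330716  0.1       ] 64.87639551471842 [[0.0924, -0.0727, 0.008], [0.0736, -0.0731, 0.008], [0.0831, -0.0002, 0.008]]
64.88 mark [83.1 -0.2] sample [[0.1, 1.7], [-2.3, -93.3], [4.4, 94.5], [22.4, -20.5], [-20.9, -19.4], [26.3, 77.1], [-16.2, 78.2]]
63.13 mark [82.1 -0.1] sample [[-1.1, -0.5], [-1.1, -95.6], [0.9, 93.5], [21.7, -22.3], [-21.6, -22.2], [23.4, 76.3], [-19.5, 76.4]]
62.6 mark [81.8 -0.1] sample [[-1.5, -1.2], [-0.8, -96.3], [-0.2, 93.2], [21.6, -22.8], [-21.8, -23.1], [22.5, 76.1], [-20.4, 75.9]]
s5 pred joint lo/hi [[261.9, 228.9], [274.2, 228.3], [289.6, 197.0], [240.8, 259.1]]
d5 pred joint lo/hi [[341.8, 272.6], [341.2, 254.3], [294.4, 262.5], [388.9, 261.9]]
```

View pics/m5.png

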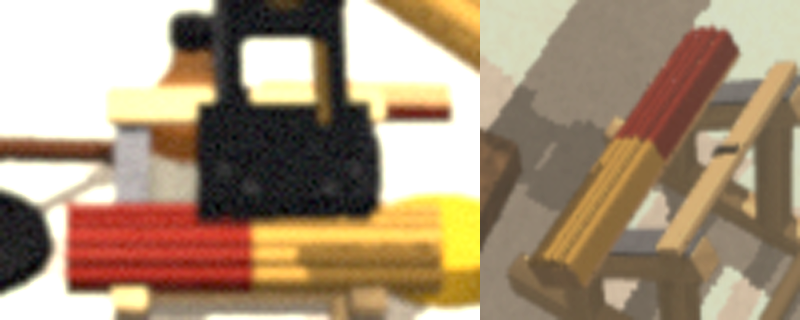

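The side crop shows the joint at (250,247), which is full-picture column 342.5. Allowing for the 1 px bias seen at the mark (341.2 seen, 340.2 predicted), it is centred to about 1 mm. I'll check that sample and slat are parallel, against the seated start pose.

Run:
```python
from h import *
o,y=cr()
def edges(w,rows,u0,u1,f):
    out=[]
    for r in rows:
        x=np.nonzero(f[r,u0:u1])[0]; 
        if len(x)>8: out.append((u0+(x[0]+x[-1])/2,r))
    return out
for n,(a,b,sr),(c,d,pr) in [('w1',(398,440,range(125,266,4)),(296,362,range(112,308,4))),('w5',(218,258,range(148,272,4)),(298,355,range(135,310,4)))]:
    w=load(n); sl,rd,gd,_=masks(w)
    S=onpl(w,edges(w,sr,a,b,sl),o,y,.008); P=onpl(w,edges(w,pr,c,d,rd|gd),o,y,.020)
    fs=np.polyfit(S[:,1],S[:,0],1); fp=np.polyfit(P[:,1],P[:,0],1)
    print(n,'slat slope deg',np.degrees(fs[0]).round(2),'x0',(fs[1]*1e3).round(1),'sample',np.degrees(fp[0]).round(2),(fp[1]*1e3).round(1),'gap',((fs[1]-fp[1])*1e3).round(1))
```

```text
w1 slat slope deg 0.33 x0 83.2 sample -0.07 -0.4 gap 83.5
w5 slat slope deg 0.56 x0 83.2 sample 0.69 -0.6 gap 83.8
```

Done as far as can be measured: the sample and slat are parallel within 0.2°, the gap is 83.8 mm (83 nominal), and the joint is within about 1 mm of the mark. The gripper is clear, so I'm handing in.

```bash
python3 -c "
from h import *
print(finish_job())"
```

```text
the job is handed in; nothing more can be done
None
```

The sample is back on the rest, turned end for end with the red half at the lamp's end, flat and against both lips, with the joint within about 1 mm of the mark by camera; nothing else was struck as far as I saw, and I handed the job in at about 16 s (no verdict came back).

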